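# Fit the V-rest carriage on the shaft-checking rail

### The arm

A 6-joint arm with a two-finger parallel gripper is mounted at the origin on the work surface. World frame = base frame: x ahead of the robot, y to its left, z up, the work surface at z = 0. Lengths are in m, angles in rad, forces in N, time in s.
With the tool pointing down it reaches from about 0.275 to 0.975 m from the base axis. Payload 8.4 kg.
Tool frame: the origin (TCP) lies midway between the tips of the shut fingers; the grasp point (between the pads) lies 19 mm behind it; z points along the fingers, y is the line along which they close (so a half turn about z gives the same grasp; the last joint's range is limited). The gripper opens to 92 mm and grips with 3 to 60 N. Pads are 20 mm wide; open, the fingers measure 128 mm over their backs; the gripper's body (75 mm by 189 mm) begins 69 mm behind the grasp point.
Start: joints at [1.183, 0.353, 1.633, -0, 1.155, -0.002], TCP at [0.235, 0.579, 0.215] pointing down, gripper open.
Joint ranges: [-2.63, 2.63], [-0.92, 2.1], [0.06, 2.66], [-1.3, 4.44], [0, 2.69], [-3.02, 3.02]. Speed limits (rad/s): [2.22, 2.22, 2.79, 3.14, 3.14, 3.14].

### API

Orientations are given as a unit quaternion [x, y, z, w].
In Python, from station import manip gives the robot as it stands.
- The arm moves only by the shell command python3 -m crank 'ROWS' [OPENING] [FORCE]. ROWS is text: rows parted by semicolons, each of 6 numbers parted by spaces: the shift along the world's x, y, z in m, then the turn, a rotation vector about the world's x, y, z in rad. A call has 1 to 12 rows; each row is the pose to reach, as a shift and turn from the pose commanded when the call began; what a row does not reach only later rows make up. A row lasts 1/10 s, in which the tool goes at most 50 mm and 8.59 degrees, less where a joint would pass 70% of its speed; a pose out of reach is approached as far as the arm can. A call with a gripper value outside its range is refused whole. OPENING is the gripper's target within -1 to 1 (fully open at 1, half-way at 0, shut at -1), set as the call begins (- or left out, the last holds). The fingers move at their own pace and stop on an object; FORCE is the grip in N (left out, the last holds). Time passes only in rows, so rows that repeat a pose let the fingers close. It gives the time, the measured TCP pose, the force, the opening and the grip force at its end, in the units of the state.
- manip.state(): the state, without advancing time (a new reading comes with each control period).
- manip.snapshot(name): name is "scene" or "side" or "wrist"; returns a dict with "color" (480x640x3 uint8, red, green, blue), "fx", "fy", "cx", "cy" (pixels), "R" (3x3) and "t" (3): a world point X has camera coordinates R X + t; the wrist camera has in their place "mount" (4x4, takes a point from camera to tool coordinates, whose origin is the TCP and whose axes are the flange's). Camera axes: x right, y down, z forward; pixel columns grow to the right and rows downward; lengths in m; the calibration is good to about 2 mm. A picture is of the moment at which its call begins: read the wrist's pose just before it. There is no depth.
- manip.finish_job(): hands the job in; it is judged then, once.
The state is a dict: "time_s": time; "qpos": joint angles; "qvel": joint speeds; "tau": joint torques, N m; "tool_pos": TCP position; "tool_rot": TCP orientation; "contact_force": force on the tool from outside, world axes, zero at the start; "wrist_torque": the same for the moment, N m; "width": opening from 0.0 (shut) to 1.0 (fully open); "grasp_force": force on a finger pad.
Only numpy, scipy, OpenCV 4.12 (cv2) and the standard library are available. Lean on these libraries where they do the work, as an engineer would, in place of code of your own. Each camera call takes 0.05 s, during which the arm holds its last target. There are 200 camera calls.

### The job

Slide the V-rest carriage onto the dovetail rail from its open end, gently and without ramming, until you feel it press lightly home against the red end stop. Then turn its orange side clamp knob clockwise until it is firmly tight, without forcing it, so that the carriage stays home, and let go. Leave the carton, the jar and the steel bush where they are.

Things in the scene. Friction and masses are not known exactly. Their poses are not given: they have to be found in the camera images.
- rail: Green plate 194 x 116 x 16 mm fixed on the bench, with a steel dovetail rail. Origin: on the bench under the rail's middle; x runs along the rail from the open end (x = -90 mm) to the red stop (x = +90), z up. Rail top 34 mm above the bench; head 60 mm wide with 4 mm upright edges, flanks below slant in to 44 mm at the plate.
- rail_mouth (a point): Middle of the rail's open end, at rail (-90, 0, 34) mm; axes as the rail's. The rail's first 12 mm taper: 4 mm narrower on each side and 2.5 mm lower at the tip. The green plate ends at rail x = -84 mm.
- end_stop: Red block across the rail's far end, 76 mm wide, 14 mm thick, top 44 mm above the bench. Rigid. Origin: on the face that the carriage meets, at rail (90, 0, 16) mm; axes as the rail's. With the carriage fully home against it, the carriage origin is at rail (48, 0, 19) mm; anywhere on the rail it has y = 0, z = 19 mm.
- carriage: Loose aluminium carriage, 0.3 to 0.6 kg, 84 mm long in x. Origin: level with the jaws' undersides (on the bench at first), mid length, on the dovetail's centre line; x along the dovetail, z up. Jaws z 0 to 15 mm; groove 1 mm wider than the rail each side, 1.7 mm of play upwards. Plate z 15 to 27, y -56 to +46 mm. Fits either way round. Slides with 1 to 6 N; more means caught or at the stop.
- vblock_grip (a point): Grip point in the blue V-block on the carriage, at carriage (0, 18, 48) mm; axes as the carriage's. The block spans carriage x -18 to 18, y 0 to 36, z 27 to 61 mm, with a V groove along x in its top: close the fingers along x.
- clamp_knob: Orange bar knob on the carriage at carriage (0, -41.5) mm, upright axis. Origin: on the axis at the plate's top (carriage z 27 mm); x along the bar, z up. Bar 50 x 12 mm, 6.5 to 28.5 mm above the origin. Turn 0: bar along carriage x; positive = clockwise from above = tighter. Starts loose at -0.55 to -0.4 rad; limits -0.9, 1.6.
- knob_grip (a point): Grip point on the knob's axis, 23 mm above its origin; axes as the knob's: close the fingers along y. Friction 0.35 N m. The shoe meets the rail at turn -0.2 to 0.7, draws the carriage up to 2 mm across (torque +0.13 N m if the hand resists: give way, or let go once and regrip), then clamps. Firmly tight: about 0.2 N m over free turning, 0.2 to 0.5 rad after meeting. Stays.
- clamp_shoe: Holder of the brass clamp shoe, hidden under the plate beside the rail; the knob pushes it 8 mm per rad across towards the rail. Origin: its reference face (carriage y = -30.8 mm, z = 11.5 mm at turn 0); y towards the rail. How far the worn, sprung tip stands out of it is unknown (+-2.8 mm): judge by feel. Aim for about 25 N on the rail.
- carton: Closed cardboard carton 90 x 120 x 60 mm, loose, beyond the rail; origin centre of its underside. Leave it alone.
- grease_jar: Jar with yellow cap, 56 mm wide, 65 mm high, loose; origin centre of its underside. Leave it alone.
- bush: Dark steel bush, 52 mm wide, 22 mm high, loose; origin centre of its underside. Leave it alone.
There are look-alikes about, which are no part of the job. What is shaped like the carriage but purple is not meant. There is more than one size of the rail; the job needs the smaller.

How it is judged:
By the outcome, as a careful person would: the job done as asked, in the order asked, and still so for the second after the job is handed in, with the robot touching nothing.
It also fails if it takes over 72 s, if anything falls off the work surface, if the arm or the gripper's body presses on something with over 40 N, if the wrist force passes 120 N, or if a joint passes its speed limit or range.

## Working session

There is one attempt and no reset: what is moved stays moved. The work goes in short steps, Python scripts to look and compute and a shell command to move; the robot and the scene stay as the last step left them, time stands still between calls to the robot, and variables do not carry over. Pictures are saved under pics/ and viewed, at most 12 in all, crops included, and the job is handed in when it is done.

```bash
mkdir -p pics; ls; python3 - <<'E'
from station import manip
import cv2
s=manip.state();print(s)
for n in("scene","side"):
    d=manip.snapshot(n);cv2.imwrite(f"pics/{n}0.png",d["color"][...,::-1]);print(n,d["fx"],d["cx"],d["cy"],d["R"],d["t"])
E
```

```text
pics
{'time_s': 0.0, 'qpos': array([ 1.18257187e+00,  3.53654303e-01,  1.63409771e+00,  1.18963602e-05,
        1.15521875e+00, -2.37266092e-03]), 'qvel': array([-0.00030243,  0.00022812, -0.00140585,  0.00012587,  0.00046995,
       -0.00052764]), 'tau': array([ 3.41939063e-03, -5.93868542e+01, -3.34223878e+01,  7.01133697e-02,
        2.31865811e-02, -6.83409212e-05]), 'tool_pos': array([0.235015  , 0.57860853, 0.21387545]), 'tool_rot': array([ 1.91733641e-01,  9.81446757e-01, -6.74899985e-04, -1.39054394e-04]), 'contact_force': array([-0.34413955, -0.52418547,  0.01630643]), 'wrist_torque': array([ 0.01276841, -0.01617663, -0.00044624]), 'grasp_force': 0.0, 'width': 1.0027501583595095}
scene 474.2664635690893 315.4237172521586 238.3142004355643 [[ 0.85041599  0.52594138  0.01335329]
 [ 0.38107798 -0.59828442 -0.70486547]
 [-0.36272885  0.60451751 -0.70921532]] [-0.3946876  -0.17467811  1.28916991]
side 564.8990812760234 321.54643379242395 226.90844477510274 [[ 0.93452304 -0.3557753  -0.00951941]
 [-0.22300552 -0.56450918 -0.79473135]
 [ 0.27737199  0.74481764 -0.6068867 ]] [-0.48911109  0.125337    1.3207393 ]
```

View pics/scene0.png

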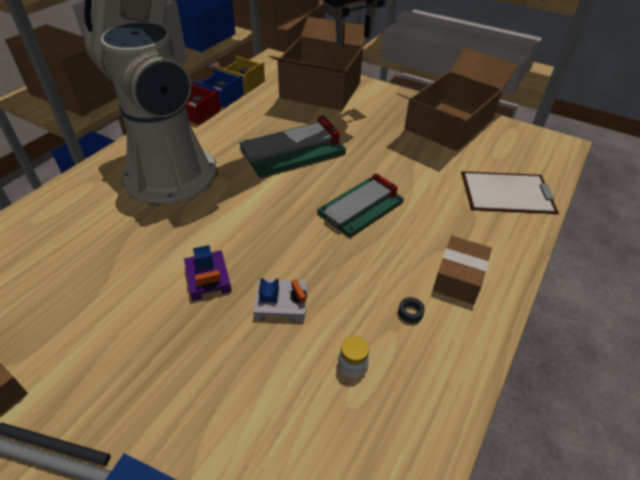

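View pics/side0.png

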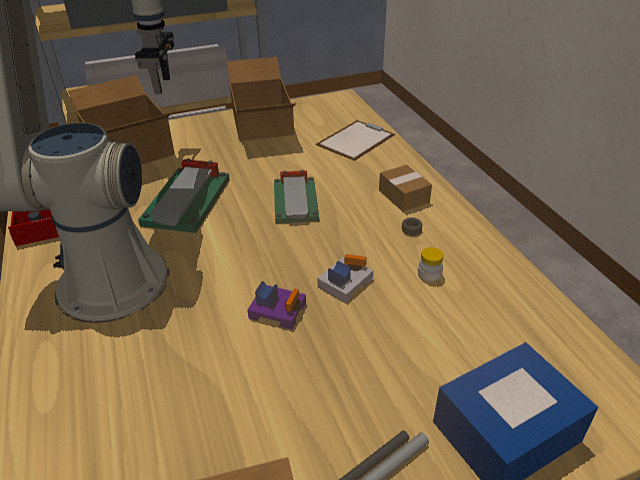

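Candidates: the carriages are aluminium (scene 282,300; side 346,277) and purple (scene 207,272), so I want the aluminium one. The rails are small (scene 362,203; side 295,197) and large (scene 290,147), so I want the small one. I'll confirm both in an enlarged crop and do coarse triangulation.

```bash
cat > h.py <<'E'
import numpy as np, cv2
from scipy.spatial.transform import Rotation as Rot
from station import manip
def cam(d,s=None):
    """returns K, centre, Rcw (cam->world)"""
    K=np.array([[d["fx"],0,d["cx"]],[0,d["fy"],d["cy"]],[0,0,1]])
    if "mount" in d:
        Rt=Rot.from_quat(s["tool_rot"]).as_matrix(); M=np.array(d["mount"])
        return K, Rt@M[:3,3]+s["tool_pos"], Rt@M[:3,:3]
    return K,-d["R"].T@d["t"],d["R"].T
def ray(c,uv,z):
    K,C,R=c; v=R@np.linalg.solve(K,[uv[0],uv[1],1]); return C+v*(z-C[2])/v[2]
def tri(c1,p1,c2,p2):
    A=[];b=[]
    for (K,C,R),p in((c1,p1),(c2,p2)):
        v=R@np.linalg.solve(K,[p[0],p[1],1]);v/=np.linalg.norm(v);P=np.eye(3)-np.outer(v,v);A.append(P);b.append(P@C)
    return np.linalg.lstsq(np.vstack(A),np.hstack(b),rcond=None)[0]
def proj(c,X):
    K,C,R=c;q=K@(R.T@(np.asarray(X)-C));return q[:2]/q[2]
def blobs(img,lo,hi,amin=30):
    """HSV blobs: centroid, area, minAreaRect"""
    m=cv2.inRange(cv2.cvtColor(img,cv2.COLOR_RGB2HSV),np.array(lo),np.array(hi))
    out=[]
    for k in cv2.findContours(m,cv2.RETR_EXTERNAL,cv2.CHAIN_APPROX_NONE)[0]:
        a=cv2.contourArea(k)
        if a>=amin:
            M=cv2.moments(k);out.append((np.array([M["m10"]/a,M["m01"]/a]),a,cv2.minAreaRect(k),k))
    return sorted(out,key=lambda o:-o[1])
def snap(n,f=None):
    s=manip.state();d=manip.snapshot(n)
    if f:cv2.imwrite("pics/"+f,d["color"][...,::-1])
    return d["color"],cam(d,s),s
E
python3 - <<'E'
from h import *
a,ca,_=snap("scene");b,cb,_=snap("side")
cr=lambda i,x,y:cv2.resize(i[y:y+150,x:x+150],(400,400),interpolation=cv2.INTER_CUBIC)
A=np.hstack([cr(a,170,180+0) if 0 else cr(a,270,170),cr(b,240,160)])
cv2.imwrite("pics/crop1.png",A[...,::-1])
for nm,lo,hi in(("orange",(5,180,120),(16,255,255)),("red",(0,150,60),(4,255,255)),("green",(65,100,30),(90,255,160)),("blue",(100,100,40),(120,255,255)),("yellow",(22,200,120),(30,255,255))):
    for i,n in((a,"sc"),(b,"si")):
        print(nm,n,[(o[0].round().tolist(),o[1]) for o in blobs(i,lo,hi)][:5])
for p,q,n in(((269,291),(339,271),"blue"),((299,291),(355,260),"orange"),((385,185),(294,175),"stop"),((340,220),(297,213),"railmouth")):
    print(n,tri(ca,p,cb,q).round(3))
E
```

```text
orange sc [([298.0, 289.0], 62.5), ([207.0, 275.0], 52.5)]
orange si [([291.0, 297.0], 65.0), ([355.0, 257.0], 52.0)]
red sc [([384.0, 181.0], 35.0)]
red si [([32.0, 228.0], 1040.0)]
green sc [([301.0, 157.0], 943.0), ([370.0, 215.0], 698.0)]
green si [([149.0, 213.0], 159.0)]
blue sc [([205.0, 22.0], 2257.5), ([134.0, 471.0], 836.0), ([224.0, 86.0], 738.5), ([92.0, 143.0], 455.5), ([63.0, 157.0], 338.5)]
blue si [([520.0, 413.0], 12621.0), ([341.0, 269.0], 98.0), ([265.0, 292.0], 81.5)]
yellow sc []
yellow si [([432.0, 254.0], 207.5)]
blue [ 0.486 -0.213  0.047]
orange [ 0.536 -0.181  0.042]
stop [0.528 0.235 0.031]
railmouth [0.485 0.081 0.01 ]
```

View pics/crop1.png

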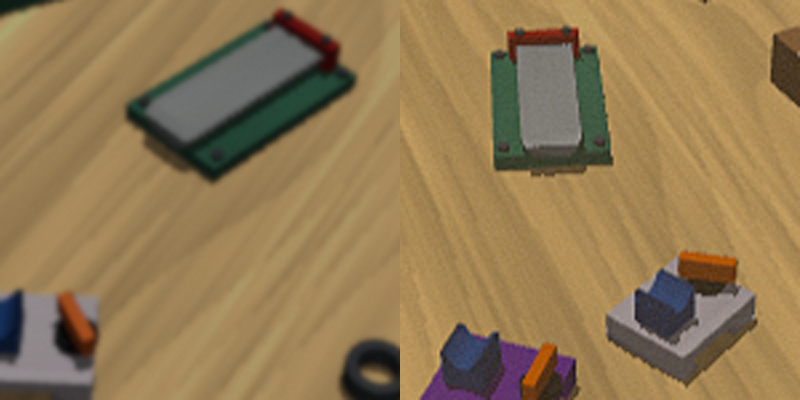

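The crop confirms the small green rail, with its red stop centred at scene (384,183), and the aluminium carriage with blue block and orange knob at side (346,277). Next I'll check the wrist camera mount and plan a near look.

```bash
python3 - <<'E'
from h import *
d=manip.snapshot("wrist");print(np.array(d["mount"]).round(3),d["fx"],d["cx"],d["cy"])
s=manip.state();R=Rot.from_quat(s["tool_rot"]).as_matrix();print(R.round(2))
print("cam",cam(d,s)[1])
E
python3 -m crank '.024 -.036 .01 0 0 0;.048 -.072 .02 0 0 0;.072 -.108 .03 0 0 0;.096 -.144 .04 0 0 0;.12 -.18 .05 0 0 0;.144 -.216 .06 0 0 0;.168 -.252 .07 0 0 0;.192 -.288 .08 0 0 0;.216 -.324 .09 0 0 0;.235 -.36 .1 0 0 0;.235 -.36 .1 0 0 0'
```

```text
[[-0.001 -0.959 -0.283  0.08 ]
 [ 1.    -0.001 -0.001  0.001]
 [ 0.001 -0.283  0.959 -0.17 ]
 [ 0.     0.     0.     1.   ]] 351.2951416450868 318.79016133382686 236.33801000978045
[[-0.93  0.38 -0.  ]
 [ 0.38  0.93 -0.  ]
 [-0.   -0.   -1.  ]]
cam [0.16134526 0.6097008  0.38445007]
time_s: 1.35
tool_pos: [0.4725, 0.2158, 0.3159]
tool_rot: [0.194, 0.981, 0.0, 0.001]
contact_force: [0.5, 0.6, -0.1]
width: 0.996
grasp_force: 0.0
```

```bash
python3 - <<'E'
from h import *
i,c,s=snap("wrist","w1.png")
for nm,lo,hi in(("red",(0,150,60),(5,255,255)),("green",(60,100,20),(95,255,160))):
    for o in blobs(i,lo,hi,200)[:3]: print(nm,o[0].round(1),o[1],cv2.boxPoints(o[2]).round(1).tolist())
E
```

```text
red [372.9  16.3] 556.0 [[360.79998779296875, 31.200000762939453], [367.70001220703125, -3.5], [385.0, -0.0], [378.1000061035156, 34.599998474121094]]
red [347.4 227.6] 376.0 [[339.6000061035156, 200.8000030517578], [350.1000061035156, 199.8000030517578], [355.6000061035156, 255.39999389648438], [345.1000061035156, 256.5]]
green [252.5  27.3] 6455.0 [[152.0, 25.100000381469727], [160.0, -15.0], [366.0, 25.700000762939453], [358.1000061035156, 65.80000305175781]]
```

View pics/w1.png

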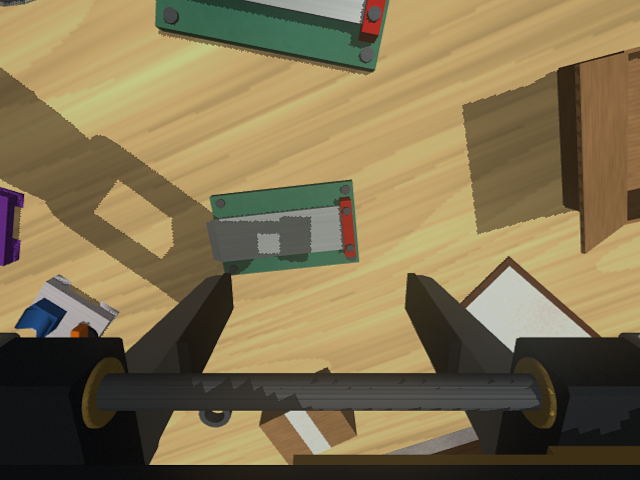

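The wrist picture shows the rail plate with corners near (210,196), (352,180), (358,261) and (219,276), and the stop at (347,228). I'll cast the corners onto z=16 mm and the stop onto z=44 mm.

```bash
cat >> h.py <<'E'
def quad(pts):
    h=cv2.convexHull(pts);
    for e in np.arange(1,12,.25):
        q=cv2.approxPolyDP(h,e,True)
        if len(q)<=4:break
    return q[:,0,:].astype(float)
E
python3 - <<'E'
from h import *
i,c,s=snap("wrist")
h=cv2.cvtColor(i,cv2.COLOR_RGB2HSV);m=cv2.inRange(h,np.array((60,80,10)),np.array((100,255,160)));m[:100]=0;m[290:]=0;m[:,:190]=0;m[:,380:]=0
m=cv2.morphologyEx(m,cv2.MORPH_OPEN,np.ones((2,2)))
q=quad(np.argwhere(m)[:,::-1].astype(np.int32));print(q)
P=np.array([ray(c,p,.016)[:2] for p in q]);print(P.round(4))
L=np.roll(P,-1,0)-P;print("sides",np.linalg.norm(L,axis=1).round(4),np.degrees(np.arctan2(L[:,1],L[:,0])).round(1),"mean",P.mean(0).round(4))
# bench-bottom edge check and red top
o=[o for o in blobs(i,(0,150,40),(5,255,255),100) if o[0][1]>100][0]
S=np.array([ray(c,p,.044)[:2] for p in cv2.boxPoints(o[2])]);print("stop",S.mean(0).round(4),np.linalg.norm(np.roll(S,-1,0)-S,axis=1).round(4))
# predicted pixels with rail pose guess overlays
E
```

```text
[[358. 263.]
 [237. 276.]
 [211. 199.]
 [351. 184.]]
[[0.5837 0.2319]
 [0.536  0.0636]
 [0.4217 0.0808]
 [0.4748 0.2628]]
sides [0.1749 0.1156 0.1897 0.1132] [-105.8  171.5   73.7  -15.9] mean [0.504  0.1598]
stop [0.5249 0.2352] [0.0133 0.0758 0.0139 0.0758]
```

```bash
python3 -m crank '0 -.045 0 0 0 .1;0 -.09 0 0 0 .2;0 -.135 0 0 0 .3;0 -.18 0 0 0 .4;0 -.225 0 0 0 .5;0 -.27 -.01 0 0 .6;0 -.315 -.02 0 0 .7;-.01 -.36 -.03 0 0 .8;-.015 -.405 -.04 0 0 .9;-.015 -.44 -.04 0 0 .96;-.015 -.44 -.04 0 0 .96' && python3 - <<'E'
from h import *
i,c,s=snap("wrist","w2.png")
print(s["qpos"].round(2),Rot.from_quat(s["tool_rot"]).as_matrix().round(3)[:2,1])
for nm,lo,hi,z in(("orange",(5,180,80),(18,255,255),.0555),("blue",(100,120,30),(120,255,255),.061)):
    for o in blobs(i,lo,hi,200)[:3]: 
        P=np.array([ray(c,p,z)[:2] for p in cv2.boxPoints(o[2])]);print(nm,o[0].round(1),o[1],ray(c,o[0],z).round(4),P.round(4).tolist())
E
```

```text
time_s: 2.55
tool_pos: [0.4552, -0.2228, 0.2737]
tool_rot: [-0.283, 0.959, 0.0, -0.0]
contact_force: [0.9, -1.1, -0.1]
width: 0.995
grasp_force: 0.0
[-0.46  0.11  1.81 -0.    1.22 -2.6 ] [-0.543  0.84 ]
orange [344.2 115.1] 481.0 [ 0.3588 -0.2532  0.0555] [[0.3477, -0.2753], [0.3393, -0.2675], [0.3701, -0.2301], [0.379, -0.2381]]
orange [310.7 279.3] 301.0 [ 0.5345 -0.183   0.0555] [[0.5515, -0.201], [0.5102, -0.1732], [0.5166, -0.1644], [0.5582, -0.1923]]
blue [ 6.5 94. ] 1067.5 [ 0.5281 -0.5529  0.061 ] [[0.4966, -0.5701], [0.4865, -0.5544], [0.5911, -0.5177], [0.6021, -0.5349]]
blue [399.3  97.4] 882.0 [ 0.3147 -0.2158  0.061 ] [[0.313, -0.2387], [0.2932, -0.2196], [0.3154, -0.1914], [0.3358, -0.2109]]
blue [313.3 232.2] 449.0 [ 0.4822 -0.2127  0.061 ] [[0.5011, -0.2221], [0.4812, -0.2322], [0.4658, -0.2026], [0.4855, -0.192]]
```

View pics/w2.png

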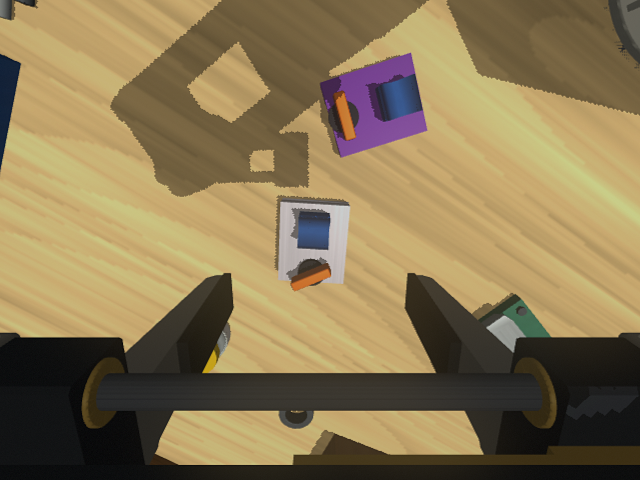

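The wrist picture shows the aluminium carriage with its plate at (280–350, 201–284), the blue block at (313,230) and the knob at (311,276). I'll get the yaw and centre from the plate's corners at z=27 mm.

```bash
python3 - <<'E'
from h import *
i,c,s=snap("wrist")
h=cv2.cvtColor(i,cv2.COLOR_RGB2HSV);m=cv2.inRange(h,np.array((0,0,150)),np.array((179,40,255)))
n,l,st,ce=cv2.connectedComponentsWithStats(m)
k=l[270,290] or l[215,285];print(st[k])
q=quad(np.argwhere(l==k)[:,::-1].astype(np.int32));print(q)
P=np.array([ray(c,p,.027)[:2] for p in q]);print(P.round(4))
L=np.roll(P,-1,0)-P;print("sides",np.linalg.norm(L,axis=1).round(4),np.degrees(np.arctan2(L[:,1],L[:,0])).round(1),"mean",P.mean(0).round(4))
E
```

```text
[ 277  201   72   82 3067]
[[348. 205.]
 [341. 282.]
 [277. 278.]
 [279. 201.]]
[[ 0.4392 -0.189 ]
 [ 0.5275 -0.1402]
 [ 0.5672 -0.2124]
 [ 0.48   -0.2615]]
sides [0.1009 0.0823 0.1001 0.0832] [  28.9  -61.2 -150.6  119.3] mean [ 0.5035 -0.2008]
```

```bash
python3 -m crank '.014 .005 -.04 0 0 -.033;.028 .011 -.08 0 0 -.066;.028 .011 -.12 0 0 -.066;.028 .011 -.15 0 0 -.066;.028 .011 -.18 0 0 -.066;.028 .011 -.2 0 0 -.066;.028 .011 -.2 0 0 -.066' .3 && python3 - <<'E'
from h import *
s=manip.state();R=Rot.from_quat(s["tool_rot"]).as_matrix()
print(s["tool_pos"],np.degrees(np.arctan2(R[1,1],R[0,1])),R[:,2].round(4))
E
```

```text
time_s: 3.35
tool_pos: [0.4817, -0.2069, 0.0723]
tool_rot: [-0.252, 0.968, 0.002, -0.002]
contact_force: [0.6, 0.3, 0.2]
width: 0.651
grasp_force: 0.0
[ 0.48169314 -0.20688568  0.07225501] 119.20521364664324 [-0.0046  0.0024 -1.    ]
```

```bash
python3 -m crank '0 0 0 0 0 0;0 0 0 0 0 0'; python3 -m crank '0 0 0 0 0 0'
```

```text
time_s: 3.55
tool_pos: [0.4843, -0.2095, 0.0759]
tool_rot: [-0.252, 0.968, -0.001, 0.001]
contact_force: [-0.1, -0.4, 0.8]
width: 0.647
grasp_force: 0.0
time_s: 3.65
tool_pos: [0.4842, -0.2099, 0.076]
tool_rot: [-0.251, 0.968, -0.001, 0.001]
contact_force: [-1.0, -0.3, -0.8]
width: 0.647
grasp_force: 0.0
```

```bash
python3 -m crank '-.001 -.002 -.015 0 0 0;-.001 -.002 -.03 0 0 0;-.001 -.002 -.04 0 0 0;-.001 -.002 -.045 0 0 0;-.001 -.002 -.045 0 0 0;-.001 -.002 -.045 0 0 0;-.001 -.002 -.045 0 0 0' && python3 -m crank '0 0 0 0 0 0;0 0 0 0 0 0;0 0 0 0 0 0;0 0 0 0 0 0;0 0 0 0 0 0;0 0 0 0 0 0;0 0 0 0 0 0;0 0 0 0 0 0' -1 40
```

```text
time_s: 4.35
tool_pos: [0.4826, -0.2121, 0.0301]
tool_rot: [-0.251, 0.968, -0.0, 0.0]
contact_force: [0.2, 0.2, 0.1]
width: 0.648
grasp_force: 0.0
time_s: 5.15
tool_pos: [0.4823, -0.212, 0.0297]
tool_rot: [-0.251, 0.968, -0.0, 0.0]
contact_force: [-0.4, -0.6, 5.6]
width: 0.387
grasp_force: 40.0
```

```bash
python3 -m crank '0 0 .01 0 0 0;0 0 .03 0 0 0;0 .005 .05 0 0 -.04;-.005 .025 .06 0 0 -.13;-.01 .05 .06 0 0 -.22;-.015 .075 .06 0 0 -.31;-.02 .1 .06 0 0 -.4;-.025 .125 .06 0 0 -.49;-.03 .15 .06 0 0 -.58;-.035 .175 .06 0 0 -.67;-.04 .2 .06 0 0 -.75;-.042 .215 .06 0 0 -.79' && python3 -m crank '0 0 0 0 0 0;0 0 0 0 0 0;0 0 0 0 0 0;0 0 0 0 0 0;0 0 0 0 0 0' && python3 - <<'E'
from h import *
i,c,s=snap("wrist","w3.png")
R=Rot.from_quat(s["tool_rot"]).as_matrix();print(s["tool_pos"],np.degrees(np.arctan2(R[1,1],R[0,1])),R.round(3))
E
```

```text
time_s: 6.35
tool_pos: [0.4384, 0.0045, 0.0894]
tool_rot: [0.142, 0.99, 0.0, -0.001]
contact_force: [0.5, -0.5, -6.4]
width: 0.389
grasp_force: 40.0
time_s: 6.85
tool_pos: [0.4402, 0.0025, 0.0895]
tool_rot: [0.141, 0.99, -0.0, -0.0]
contact_force: [-0.4, 0.6, -6.1]
width: 0.389
grasp_force: 40.0
[0.44019829 0.00250732 0.08954285] 73.8175658820583 [[-0.96   0.279 -0.   ]
 [ 0.279  0.96  -0.   ]
 [ 0.    -0.    -1.   ]]
```

View pics/w3.png

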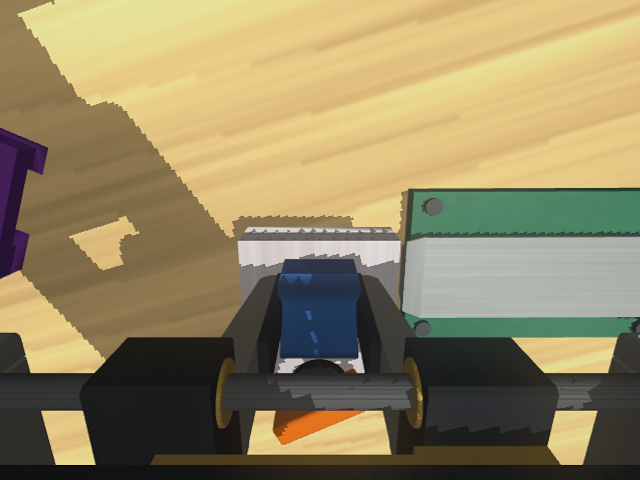

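The picture shows the held carriage with its +y edge at row 240 and cols 239–400. The rail head lies between rows ~236 and ~318, with its mouth at col ~405–425. I'll measure both in this one image.

```bash
cat > meas.py <<'E'
from h import *
i,c,s=snap("wrist")
h=cv2.cvtColor(i,cv2.COLOR_RGB2HSV).astype(int)
R=Rot.from_quat(s["tool_rot"]).as_matrix();yaw=np.arctan2(R[1,1],R[0,1])
up=[];dn=[]
for x in range(450,630,4):
    g=(h[:,x,1]<50)&(h[:,x,2]>100); col=np.where(g[200:335])[0]+200
    if len(col): up.append((x,col.min()-.5));dn.append((x,col.max()+.5))
def fit(p,z):
    P=np.array([ray(c,q,z)[:2] for q in p]);m=np.median(P,0)
    for _ in range(3):
        vx,vy,x0,y0=cv2.fitLine(P.astype(np.float32),cv2.DIST_HUBER,0,1e-4,1e-4).ravel()
        r=abs((P-[x0,y0])@[-vy,vx]);P=P[r<max(.0005,2*np.median(r))]
    a=np.arctan2(vy,vx);a=a if a>0 else a+np.pi
    return a,np.array([x0,y0])
a1,p1=fit(up,.034);a2,p2=fit(dn,.034)
print("rows",up[0],up[-1],dn[0],dn[-1],"edge yaw",np.degrees([a1,a2]),"tool yaw",np.degrees(yaw))
a=a2;v=np.array([-np.sin(a),np.cos(a)]);print("head width",(p1-p2)@v)
mid=(p1@v+p2@v)/2
zc=s["tool_pos"][2]-.0297
g=(h[...,1]<60)&(h[...,2]>100)
e=[]
for x in range(255,385,5):
    col=g[215:275,x]; w=i[215:275,x].astype(int).sum(1); e.append(w)
print(np.mean(e,0).astype(int).tolist())
np.save("rail.npy",[a,mid]);print("rail line offset along v",mid,"tool along v",s["tool_pos"][:2]@v)
for r in (238,239,240,241): 
    q=ray(c,(320,r),zc+.027);print(r,"carr y46 edge -> origin v",(q[:2]@v-.046).round(4))
# carriage x extents
w=i[250,225:245].astype(int).sum(1);w2=i[247,390:412].astype(int).sum(1);print(w.tolist(),w2.tolist())
E
python3 meas.py
```

```text
rows (450, np.float64(236.5)) (626, np.float64(236.5)) (450, np.float64(317.5)) (626, np.float64(316.5)) edge yaw [73.75451 74.28893] tool yaw 73.8222048120042
head width 0.060376875
[544, 487, 413, 388, 391, 392, 394, 395, 396, 396, 396, 406, 444, 527, 559, 565, 528, 418, 279, 304, 308, 307, 303, 296, 284, 369, 661, 641, 636, 635, 636, 635, 634, 635, 634, 634, 633, 634, 630, 600, 566, 531, 506, 500, 390, 359, 362, 362, 350, 321, 292, 265, 252, 251, 250, 250, 249, 246, 243, 277]
rail line offset along v -0.4414426 tool along v -0.42305047350457037
238 carr y46 edge -> origin v -0.4411
239 carr y46 edge -> origin v -0.4416
240 carr y46 edge -> origin v -0.4422
241 carr y46 edge -> origin v -0.4427
[329, 330, 333, 332, 332, 333, 337, 336, 340, 339, 342, 340, 325, 586, 639, 630, 630, 630, 626, 625] [649, 648, 643, 640, 641, 645, 646, 646, 650, 671, 463, 257, 211, 207, 208, 192, 395, 489, 497, 502, 509, 509]
```

```bash
python3 -m crank '-.0005 0 -.015 0 0 .003;-.0005 0 -.03 0 0 .003;-.0005 0 -.04 0 0 .003;-.0005 0 -.04 0 0 .003;-.0005 0 -.04 0 0 .003;-.0005 0 -.04 0 0 .003' && python3 meas.py && python3 - <<'E'
from h import *
i,c,s=snap("wrist","w4.png")
E
```

```text
time_s: 7.55
tool_pos: [0.4402, 0.003, 0.0501]
tool_rot: [0.139, 0.99, 0.0, 0.0]
contact_force: [-0.5, 0.5, -6.1]
width: 0.385
grasp_force: 40.0
rows (450, np.float64(213.5)) (626, np.float64(257.5)) (450, np.float64(334.5)) (626, np.float64(332.5)) edge yaw [73.9535  73.96373] tool yaw 74.02447650849518
head width 0.049258884
[536, 536, 537, 538, 540, 542, 534, 466, 390, 336, 337, 357, 434, 531, 567, 557, 535, 416, 278, 301, 305, 305, 301, 297, 283, 366, 658, 637, 632, 632, 631, 631, 631, 631, 631, 630, 630, 628, 609, 577, 542, 510, 515, 508, 389, 357, 359, 356, 340, 312, 284, 260, 250, 248, 248, 248, 247, 244, 239, 269]
rail line offset along v -0.43444008 tool along v -0.4222688872387493
238 carr y46 edge -> origin v -0.4403
239 carr y46 edge -> origin v -0.4408
240 carr y46 edge -> origin v -0.4414
241 carr y46 edge -> origin v -0.4419
[316, 315, 314, 315, 315, 316, 314, 314, 315, 316, 313, 312, 292, 576, 636, 628, 625, 624, 624, 621] [645, 645, 639, 635, 636, 642, 641, 643, 644, 653, 601, 571, 573, 574, 574, 576, 575, 574, 578, 584, 458, 349]
```

View pics/w4.png

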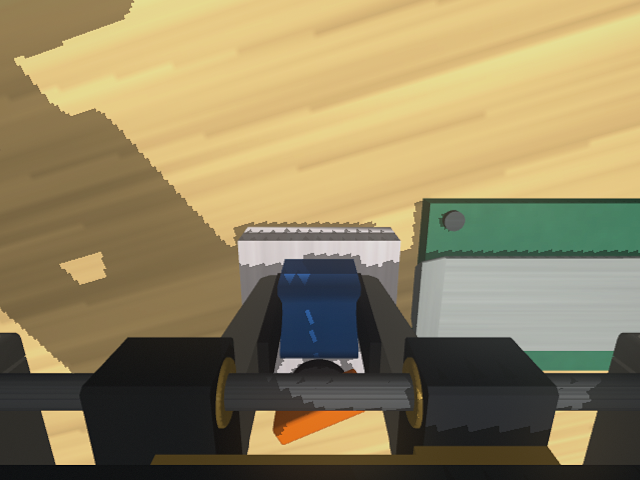

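The picture shows the rail head's upper edge at row 257 and lower edge at ~350, with the mouth tip at col ~413. The carriage edge is still at row 240. I'll re-measure with the row window fixed.

```bash
sed -i 's/g\[200:335\])\[0\]+200/g[240:365])[0]+240/; s/range(450,630,4)/range(450,626,4)/' meas.py; python3 meas.py | grep -v '\[3'; python3 - <<'E'
from h import *
i,c,s=snap("wrist");a,_=np.load("rail.npy");u=np.array([np.cos(a),np.sin(a)])
print("tip u",ray(c,(413,300),.0315)[:2]@u,"taper end",ray(c,(443,300),.034)[:2]@u,"tool u",s["tool_pos"][:2]@u, "carr edges",ray(c,(238.5,250),.047)[:2]@u,ray(c,(400,247),.047)[:2]@u, "u",u)
E
```

```text
rows (450, np.float64(257.5)) (622, np.float64(257.5)) (450, np.float64(336.5)) (622, np.float64(332.5)) edge yaw [73.95349  66.519806] tool yaw 74.02482803916254
head width 0.054522295
[536, 536, 537, 539, 539, 542, 534, 466, 390, 335, 337, 357, 435, 531, 568, 562, 541, 416, 278, 301, 305, 304, 300, 296, 282, 365, 658, 638, 633, 632, 632, 631, 631, 631, 630, 630, 630, 629, 607, 576, 541, 511, 515, 508, 389, 357, 359, 355, 328, 301, 273, 249, 251, 248, 248, 247, 247, 245, 239, 270]
rail line offset along v -0.40094978 tool along v -0.40250730777298466
238 carr y46 edge -> origin v -0.4206
239 carr y46 edge -> origin v -0.4212
240 carr y46 edge -> origin v -0.4217
241 carr y46 edge -> origin v -0.4222
tip u 0.2357902603887717 taper end 0.2522654215617847 tool u 0.17817697883413575 carr edges 0.13437426799006366 0.21736052942067932 u [0.39843205 0.9171979 ]
```

```bash
cat > m2.py <<'E'
from h import *
i,c,s=snap("wrist");a=np.radians(73.98);u=np.array([np.cos(a),np.sin(a)]);v=np.array([-u[1],u[0]])
R=Rot.from_quat(s["tool_rot"]).as_matrix()
h=cv2.cvtColor(i,cv2.COLOR_RGB2HSV).astype(int)
g=(h[...,1]<50)&(h[...,2]>100)
for x in(480,540,600):
    r=np.where(g[235:300,x])[0].min()+235-.5; print(x,r,"rail mid v",(ray(c,(x,r),.034)[:2]@v-.030).round(4))
print("carr v",(ray(c,(320,240.5),s["tool_pos"][2]-.0297+.027)[:2]@v-.046).round(4),"tool v-18",(s["tool_pos"][:2]@v-.018).round(4))
print("tip u",ray(c,(413,300),.0315)[:2]@u,"taper end",ray(c,(443,300),.034)[:2]@u,"tool u",s["tool_pos"][:2]@u,"carr edges",ray(c,(238.5,250),.047)[:2]@u,ray(c,(400,247),.047)[:2]@u)
print(np.degrees(np.arctan2(R[1,1],R[0,1])),s["tool_pos"],u,v)
E
python3 m2.py
```

```text
480 257.5 rail mid v -0.4397
540 257.5 rail mid v -0.4397
600 257.5 rail mid v -0.4397
carr v -0.4415 tool v-18 -0.4401
tip u 0.18050104497504965 taper end 0.197274189948397 tool u 0.12440184565246333 carr edges 0.0830385782469495 0.16691082403198443
74.02912403048994 [0.44007582 0.00307216 0.05001811] [0.27597288 0.96116542] [-0.96116542  0.27597288]
```

```bash
python3 -m crank '-.0012 .0003 -.0005 0 0 0;-.0004 .0032 -.0005 0 0 0;.0005 .0061 -.0005 0 0 0;.0013 .009 -.0005 0 0 0;.0021 .0118 -.0005 0 0 0;.003 .0147 -.0005 0 0 0;.0038 .0176 -.0005 0 0 0;.0046 .0205 -.0005 0 0 0;.0054 .0234 -.0005 0 0 0;.0063 .0262 -.0005 0 0 0;.0063 .0262 -.0005 0 0 0'
```

```text
time_s: 8.9
tool_pos: [0.4462, 0.0296, 0.0491]
tool_rot: [0.139, 0.99, 0.0, 0.0]
contact_force: [-0.3, -0.1, -6.2]
width: 0.389
grasp_force: 40.0
```

```bash
python3 -m crank '.0008 .0029 0 0 0 0;.0017 .0058 0 0 0 0;.0025 .0086 0 0 0 0;.0025 .0086 0 0 0 0'; python3 m2.py|tail -1
```

```text
time_s: 9.3
tool_pos: [0.4487, 0.0382, 0.0491]
tool_rot: [0.139, 0.99, 0.0, 0.0]
contact_force: [-0.2, 0.2, -5.4]
width: 0.387
grasp_force: 40.0
74.04521056331244 [0.44870773 0.03818646 0.04911002] [0.27597288 0.96116542] [-0.96116542  0.27597288]
```

```bash
python3 -m crank '.0011 .0038 0 0 0 0;.0022 .0077 0 0 0 0;.0033 .0115 0 0 0 0;.0044 .0154 0 0 0 0;.0055 .0192 0 0 0 0;.0055 .0192 0 0 0 0'; python3 m2.py|tail -1;python3 -m crank '.0011 .0038 0 0 0 0;.0022 .0077 0 0 0 0;.0033 .0115 0 0 0 0;.0044 .0154 0 0 0 0;.0055 .0192 0 0 0 0;.0055 .0192 0 0 0 0'; python3 m2.py|tail -1
```

```text
time_s: 9.95
tool_pos: [0.4543, 0.0576, 0.0491]
tool_rot: [0.139, 0.99, 0.0, 0.0]
contact_force: [-0.2, 0.2, -6.6]
width: 0.393
grasp_force: 40.0
74.05536933829195 [0.45426917 0.05756618 0.04911286] [0.27597288 0.96116542] [-0.96116542  0.27597288]
time_s: 10.6
tool_pos: [0.4598, 0.0767, 0.0491]
tool_rot: [0.139, 0.99, 0.0, 0.0]
contact_force: [-0.0, -0.0, -6.7]
width: 0.386
grasp_force: 40.0
74.04966755014338 [0.45978324 0.07674058 0.04912189] [0.27597288 0.96116542] [-0.96116542  0.27597288]
```

```bash
python3 -m crank '.0011 .0038 0 0 0 0;.0022 .0077 0 0 0 0;.0033 .0115 0 0 0 0;.0044 .0154 0 0 0 0;.0055 .0192 0 0 0 0;.0066 .0231 0 0 0 0;.0077 .0269 0 0 0 0;.0088 .0307 0 0 0 0;.0099 .0346 0 0 0 0;.011 .0384 0 0 0 0;.011 .0384 0 0 0 0'
```

```text
time_s: 11.75
tool_pos: [0.4708, 0.1151, 0.0491]
tool_rot: [0.139, 0.99, 0.0, 0.0]
contact_force: [0.2, 0.3, -5.9]
width: 0.389
grasp_force: 40.0
```

```bash
python3 -m crank '.0011 .0038 0 0 0 0;.0022 .0077 0 0 0 0;.0033 .0115 0 0 0 0;.0044 .0154 0 0 0 0;.0055 .0192 0 0 0 0;.0066 .0231 0 0 0 0;.0077 .0269 0 0 0 0;.0088 .0307 0 0 0 0;.0099 .0346 0 0 0 0;.0099 .0346 0 0 0 0'; python3 - <<'E'
from h import *
i,c,s=snap("wrist","w5.png");print(s["tool_pos"]@[.27597,.96117,0])
E
```

```text
time_s: 12.75
tool_pos: [0.4807, 0.1498, 0.0491]
tool_rot: [0.139, 0.99, 0.0, 0.0]
contact_force: [0.4, -0.3, -6.2]
width: 0.387
grasp_force: 40.0
0.2766225839233853
```

View pics/w5.png

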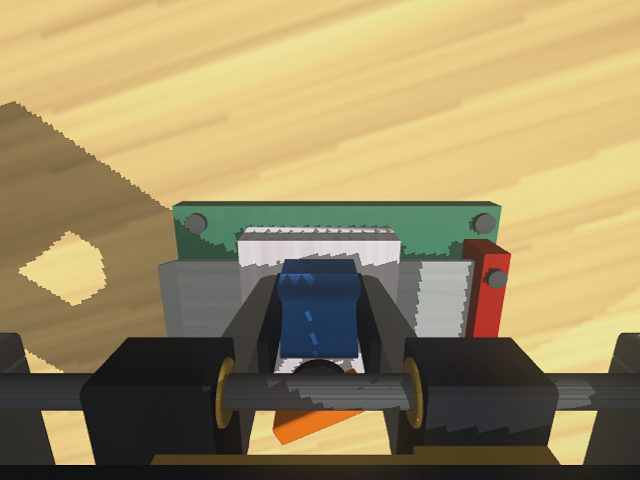

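The picture shows the carriage on the rail with its front edge at col 400 and the stop face at col ~478, so about 41 mm remain.

```bash
python3 -m crank '.0011 .0038 0 0 0 0;.0022 .0077 0 0 0 0;.0033 .0115 0 0 0 0;.0044 .0154 0 0 0 0;.0055 .0192 0 0 0 0;.0066 .0231 0 0 0 0;.0077 .0269 0 0 0 0;.0085 .0298 0 0 0 0;.0091 .0317 0 0 0 0;.0094 .0327 0 0 0 0;.0094 .0327 0 0 0 0'
```

```text
time_s: 13.9
tool_pos: [0.4898, 0.182, 0.0491]
tool_rot: [0.139, 0.99, -0.0, -0.0]
contact_force: [-0.3, 0.1, -6.1]
width: 0.388
grasp_force: 40.0
```

```bash
python3 -m crank '.0003 .001 0 0 0 0;.0006 .0019 0 0 0 0;.0008 .0029 0 0 0 0;.0008 .0029 0 0 0 0'; python3 -m crank '.0002 .0008 0 0 0 0;.0004 .0014 0 0 0 0;.0004 .0014 0 0 0 0'
```

```text
time_s: 14.3
tool_pos: [0.4907, 0.1849, 0.0491]
tool_rot: [0.139, 0.99, 0.0, 0.0]
contact_force: [0.8, -0.8, -5.9]
width: 0.39
grasp_force: 40.0
time_s: 14.6
tool_pos: [0.491, 0.1864, 0.0491]
tool_rot: [0.139, 0.99, 0.0, 0.0]
contact_force: [0.5, 0.9, -6.5]
width: 0.389
grasp_force: 40.0
```

```bash
python3 -m crank '.0002 .0006 0 0 0 0;.0004 .0013 0 0 0 0;.0005 .0019 0 0 0 0;.0005 .0019 0 0 0 0'
```

```text
time_s: 15.0
tool_pos: [0.4915, 0.1883, 0.0491]
tool_rot: [0.139, 0.99, 0.0, 0.0]
contact_force: [1.0, -0.4, -6.5]
width: 0.392
grasp_force: 40.0
```

```bash
python3 -m crank '.0002 .0006 0 0 0 0;.0003 .001 0 0 0 0;.0003 .001 0 0 0 0'
```

```text
time_s: 15.3
tool_pos: [0.4918, 0.1892, 0.0491]
tool_rot: [0.139, 0.99, -0.0, 0.0]
contact_force: [0.6, 0.8, -6.3]
width: 0.391
grasp_force: 40.0
```

```bash
python3 -m crank '.0002 .0005 0 0 0 0;.0003 .001 0 0 0 0;.0003 .001 0 0 0 0'
```

```text
time_s: 15.6
tool_pos: [0.4921, 0.1902, 0.0491]
tool_rot: [0.139, 0.99, 0.0, 0.0]
contact_force: [-0.1, -0.1, -6.3]
width: 0.389
grasp_force: 40.0
```

```bash
python3 -m crank '.0002 .0005 0 0 0 0;.0003 .001 0 0 0 0;.0003 .001 0 0 0 0'
```

```text
time_s: 15.9
tool_pos: [0.4924, 0.1912, 0.0491]
tool_rot: [0.139, 0.99, 0.0, 0.0]
contact_force: [0.2, -0.4, -6.1]
width: 0.388
grasp_force: 40.0
```

```bash
python3 -m crank '.0002 .0005 0 0 0 0;.0003 .001 0 0 0 0;.0003 .001 0 0 0 0'
```

```text
time_s: 16.2
tool_pos: [0.4927, 0.1922, 0.0491]
tool_rot: [0.139, 0.99, 0.0, 0.0]
contact_force: [1.0, 0.5, -5.8]
width: 0.389
grasp_force: 40.0
```

```bash
python3 -m crank '.0002 .0005 0 0 0 0;.0003 .001 0 0 0 0;.0003 .001 0 0 0 0'
```

```text
time_s: 16.5
tool_pos: [0.493, 0.1932, 0.0491]
tool_rot: [0.139, 0.99, 0.0, 0.0]
contact_force: [-1.3, -0.2, -5.9]
width: 0.39
grasp_force: 40.0
```

```bash
python3 -m crank '.0002 .0005 0 0 0 0;.0003 .001 0 0 0 0;.0003 .001 0 0 0 0'
```

```text
time_s: 16.8
tool_pos: [0.4931, 0.1936, 0.0491]
tool_rot: [0.139, 0.99, -0.001, -0.0]
contact_force: [-0.9, -5.0, -3.9]
width: 0.386
grasp_force: 40.0
```

```bash
python3 -m crank '.0002 .0005 0 0 0 0;.0003 .001 0 0 0 0;.0003 .001 0 0 0 0'
```

```text
time_s: 17.1
tool_pos: [0.493, 0.1936, 0.0491]
tool_rot: [0.139, 0.99, -0.001, -0.0]
contact_force: [-0.9, -10.7, 0.4]
width: 0.39
grasp_force: 40.0
```

```bash
python3 - <<'E'
from h import *
i,c,s=snap("wrist","w6.png");cv2.imwrite("pics/w6c.png",cv2.resize(i[200:360,220:460],(720,480))[...,::-1])
E
```

```text
(no output)
```

View pics/w6c.png

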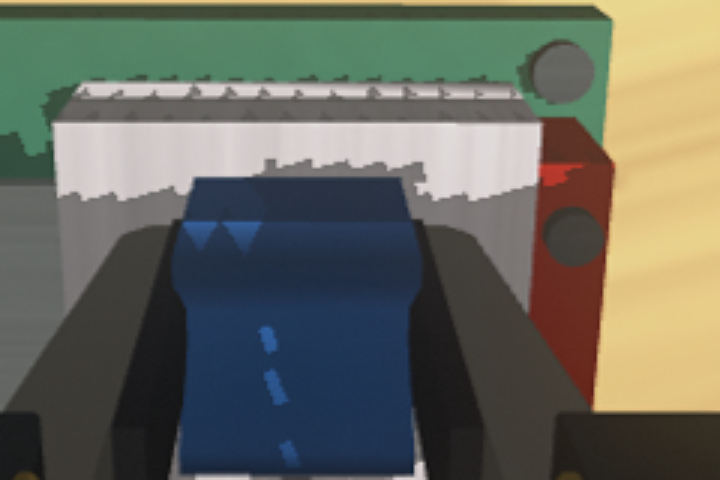

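The crop shows the carriage's front edge against the red stop (crop col ~540), and the force is about 11 N, so it is home. I'll settle it, release, rise and go over the knob.

```bash
python3 -m crank '0 0 -.0005 0 0 0;0 0 -.0005 0 0 0' && python3 -m crank '0 0 -.0003 0 0 0;0 0 -.0003 0 0 0;0 0 -.0003 0 0 0;0 0 -.0003 0 0 0;0 0 -.0003 0 0 0' .3 && python3 -m crank '0 0 .02 0 0 0;0 0 .05 0 0 0;0 0 .08 0 0 -.1;.008 -.002 .1 0 0 -.24;.016 -.004 .1 0 0 -.38;.024 -.007 .1 0 0 -.52;.032 -.009 .1 0 0 -.66;.04 -.012 .1 0 0 -.8;.049 -.014 .1 0 0 -.94;.057 -.016 .1 0 0 -1.08;.057 -.016 .1 0 0 -1.1;.057 -.016 .1 0 0 -1.1' && python3 -m crank '0 0 0 0 0 0;0 0 0 0 0 0;0 0 0 0 0 0' && python3 - <<'E'
from h import *
i,c,s=snap("wrist","w7.png")
R=Rot.from_quat(s["tool_rot"]).as_matrix();print(np.degrees(np.arctan2(R[1,1],R[0,1])),s["tool_pos"],s["qpos"].round(2))
for o in blobs(i,(5,180,60),(18,255,255),200)[:2]:
    P=np.array([ray(c,p,.0745)[:2] for p in cv2.boxPoints(o[2])]);L=np.roll(P,-1,0)-P
    print(o[0],o[1],P.mean(0).round(4),np.linalg.norm(L,axis=1).round(4),np.degrees(np.arctan2(L[:,1],L[:,0])).round(1))
E
```

```text
time_s: 17.35
tool_pos: [0.493, 0.1936, 0.0488]
tool_rot: [0.139, 0.99, -0.001, -0.001]
contact_force: [-2.9, -10.6, 2.8]
width: 0.386
grasp_force: 40.0
time_s: 17.85
tool_pos: [0.4938, 0.1954, 0.0484]
tool_rot: [0.139, 0.99, 0.0, 0.0]
contact_force: [-0.7, 0.2, -0.4]
width: 0.649
grasp_force: 0.0
time_s: 19.05
tool_pos: [0.5503, 0.1791, 0.1481]
tool_rot: [0.635, 0.773, -0.0, -0.0]
contact_force: [0.2, 0.4, 0.1]
width: 0.647
grasp_force: 0.0
time_s: 19.35
tool_pos: [0.5503, 0.1793, 0.1483]
tool_rot: [0.636, 0.772, -0.0, -0.0]
contact_force: [-0.3, 0.1, -0.4]
width: 0.653
grasp_force: 0.0
11.078748123660631 [0.5503242  0.17929376 0.14832922] [0.31 0.35 1.8  0.   0.99 0.12]
[319.08294931 248.15706605] 868.0 [0.5511 0.1778] [0.01   0.0486 0.0105 0.0486] [  11.   -78.7 -169.   100.7]
```

View pics/w7.png

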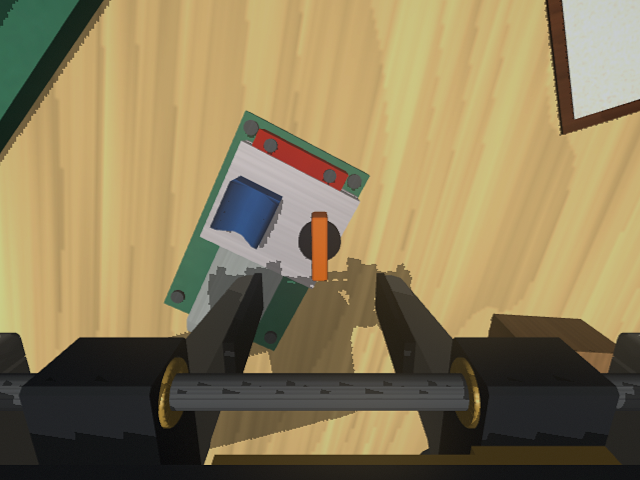

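The picture shows the carriage still against the red stop, and the knob at (319,248) upright in the image, aligned between the fingers.

```bash
python3 -m crank '0 -.0018 -.02 0 0 0;0 -.0018 -.05 0 0 0;0 -.0018 -.07 0 0 0;0 -.0018 -.085 0 0 0;0 -.0018 -.095 0 0 0;0 -.0018 -.098 0 0 0;0 -.0018 -.098 0 0 0;0 -.0018 -.098 0 0 0;0 -.0018 -.098 0 0 0' -.3 && python3 -m crank '0 0 0 0 0 0;0 0 0 0 0 0;0 0 0 0 0 0;0 0 0 0 0 0;0 0 0 0 0 0;0 0 0 0 0 0' -1 60; cat > t.py <<'E'
from h import *
W=[];F=[]
for k in range(3):
    s=manip.state();W.append(s["wrist_torque"]);F.append(s["contact_force"])
    if k<2:manip.snapshot("wrist")
R=Rot.from_quat(s["tool_rot"]).as_matrix()
u=np.array([.27597,.96117]);v=np.array([-u[1],u[0]]);f=np.mean(F,0)
print("yaw",np.degrees(np.arctan2(R[1,1],R[0,1])).round(2),"pos",s["tool_pos"].round(4),"Mz",np.mean(W,0).round(3),"Fu,Fv,Fz",(f[:2]@u).round(1),(f[:2]@v).round(1),f[2].round(1),"w",(s["width"]*92).round(1))
E
python3 t.py
```

```text
time_s: 20.3
tool_pos: [0.5512, 0.1775, 0.0511]
tool_rot: [0.636, 0.772, 0.001, 0.0]
contact_force: [-0.6, -0.3, 0.6]
width: 0.348
grasp_force: 0.0
time_s: 20.9
tool_pos: [0.5509, 0.1774, 0.0505]
tool_rot: [0.636, 0.772, 0.0, 0.0]
contact_force: [0.7, -0.5, 3.9]
width: 0.127
grasp_force: 60.0Traceback (most recent call last):
  File "t.py", line 8, in <module>
    print("yaw",np.degrees(np.arctan2(R[1,1],R[0,1])).round(2),"pos",s["tool_pos"].round(4),"Mz",np.mean(W,0).round(3),"Fu,Fv,Fz",(f[:2]@u).round(1),(f[:2]@v).round(1),f[2].round(1),"w",(s["width"]*92).round(1))
                                                                                                                                                                                          ^^^^^^^^^^^^^^^^^^^^^
AttributeError: 'float' object has no attribute 'round'
```

```bash
sed -i 's/(s\["width"\]\*92).round(1)/round(s["width"]*92,1)/' t.py; python3 t.py; python3 -m crank '0 0 0 0 0 -.05;0 0 0 0 0 -.1;0 0 0 0 0 -.1' >/dev/null; python3 t.py;  python3 -m crank '0 0 0 0 0 -.05;0 0 0 0 0 -.1;0 0 0 0 0 -.1' >/dev/null; python3 t.py
```

```text
yaw 11.01 pos [0.5508 0.1774 0.0505] Mz [-0.269  0.012  0.061] Fu,Fv,Fz -0.6 -1.0 4.6 w 11.5
yaw 5.28 pos [0.5509 0.1774 0.0505] Mz [-0.262 -0.001  0.161] Fu,Fv,Fz -1.2 -0.9 5.4 w 11.6
yaw -0.39 pos [0.551  0.1774 0.0505] Mz [-0.307 -0.067  0.129] Fu,Fv,Fz -1.1 -1.3 4.7 w 11.5
```

```bash
cat > t1.py <<'E'
from h import *
s=manip.state();W=s["wrist_torque"];f=s["contact_force"]
R=Rot.from_quat(s["tool_rot"]).as_matrix()
u=np.array([.27597,.96117]);v=np.array([-u[1],u[0]])
print("yaw",np.degrees(np.arctan2(R[1,1],R[0,1])).round(2),"pos",s["tool_pos"].round(4),"M",W.round(3),"Fu,Fv,Fz",(f[:2]@u).round(1),(f[:2]@v).round(1),f[2].round(1),"tau6",s["tau"][5].round(3))
E
for k in 1; do python3 -m crank '0 0 0 0 0 -.04;0 0 0 0 0 -.08' >/dev/null; python3 t1.py; python3 -m crank '0 0 0 0 0 -.04;0 0 0 0 0 -.08' >/dev/null; python3 t1.py;python3 -m crank '0 0 0 0 0 -.04;0 0 0 0 0 -.08' >/dev/null; python3 t1.py; done
```

```text
yaw -5.03 pos [0.551  0.1774 0.0505] M [-0.292 -0.104  0.308] Fu,Fv,Fz -0.3 -2.1 5.2 tau6 -0.352
yaw -9.62 pos [0.551  0.1774 0.0505] M [-0.292 -0.058  0.312] Fu,Fv,Fz -2.4 -1.0 5.2 tau6 -0.306
yaw -14.2 pos [0.5511 0.1774 0.0505] M [-0.346 -0.11   0.377] Fu,Fv,Fz -0.9 -1.7 4.9 tau6 -0.262
```

```bash
python3 -m crank '0 0 0 0 0 -.04;0 0 0 0 0 -.08' >/dev/null; python3 t1.py; python3 -m crank '0 0 0 0 0 -.04;0 0 0 0 0 -.08' >/dev/null; python3 t1.py
```

```text
yaw -18.77 pos [0.5512 0.1773 0.0505] M [-0.473 -0.219  0.496] Fu,Fv,Fz -2.1 -2.2 4.9 tau6 -0.207
yaw -23.34 pos [0.5517 0.1771 0.0505] M [-0.673 -0.627  0.527] Fu,Fv,Fz -2.3 -5.6 1.9 tau6 -0.196
```

```bash
python3 -m crank '0 0 0 0 0 -.04;0 0 0 0 0 -.08' >/dev/null; python3 t1.py; python3 -m crank '0 0 0 0 0 -.04;0 0 0 0 0 -.08' >/dev/null; python3 t1.py
```

```text
yaw -27.91 pos [0.5522 0.177  0.0506] M [-0.952 -0.889  0.522] Fu,Fv,Fz -3.4 -7.4 2.1 tau6 -0.183
yaw -32.5 pos [0.5524 0.1769 0.0506] M [-0.923 -1.039  0.481] Fu,Fv,Fz -2.5 -7.5 0.7 tau6 -0.147
```

```bash
python3 -m crank '.0007 -.0002 0 0 0 -.04;.0014 -.0004 0 0 0 -.08' >/dev/null; python3 t1.py; python3 -m crank '0 0 0 0 0 -.04;0 0 0 0 0 -.08' >/dev/null; python3 t1.py
```

```text
yaw -37.1 pos [0.5526 0.1769 0.0505] M [-0.188  0.109  0.538] Fu,Fv,Fz 0.2 0.4 6.0 tau6 -0.085
yaw -41.67 pos [0.5527 0.1769 0.0505] M [-0.378 -0.197  0.656] Fu,Fv,Fz -0.7 -3.2 2.8 tau6 -0.041
```

```bash
python3 -m crank '.0005 -.0001 0 0 0 0;.0005 -.0001 0 0 0 -.02' >/dev/null; python3 t1.py
```

```text
yaw -42.72 pos [0.5527 0.1769 0.0505] M [-0.316  0.045  0.643] Fu,Fv,Fz -1.2 -0.6 5.9 tau6 0.098
```

Torque is about 0.3 N m over free turning with no side load, roughly 0.45 rad after contact, so it is firmly tight. I'll let go and check.

```bash
python3 -m crank '0 0 0 0 0 0;0 0 0 0 0 0;0 0 0 0 0 0;0 0 0 0 0 0' -.35 && python3 -m crank '0 0 .02 0 0 0;0 0 .05 0 0 0;0 0 .08 0 0 0;0 0 .1 0 0 0;0 0 .1 0 0 0;0 0 .1 0 0 0;0 0 .1 0 0 0' && python3 - <<'E'
from h import *
i,c,s=snap("wrist","w8.png")
o=blobs(i,(5,180,60),(18,255,255),200)[0]
P=np.array([ray(c,p,.0745)[:2] for p in cv2.boxPoints(o[2])]);L=np.roll(P,-1,0)-P
print(P.mean(0).round(4),np.degrees(np.arctan2(L[:,1],L[:,0])).round(1),np.linalg.norm(L,axis=1).round(3))
E
```

```text
time_s: 24.3
tool_pos: [0.5521, 0.1768, 0.05]
tool_rot: [0.916, 0.4, -0.0, -0.0]
contact_force: [-0.6, 0.5, 0.0]
width: 0.323
grasp_force: 0.0
time_s: 25.0
tool_pos: [0.5516, 0.1766, 0.1489]
tool_rot: [0.917, 0.4, -0.001, -0.0]
contact_force: [-0.3, 0.3, 0.1]
width: 0.325
grasp_force: 0.0
[0.553  0.1782] [  46.7  -42.9 -132.6  137.1] [0.048 0.011 0.048 0.012]
```

View pics/w8.png

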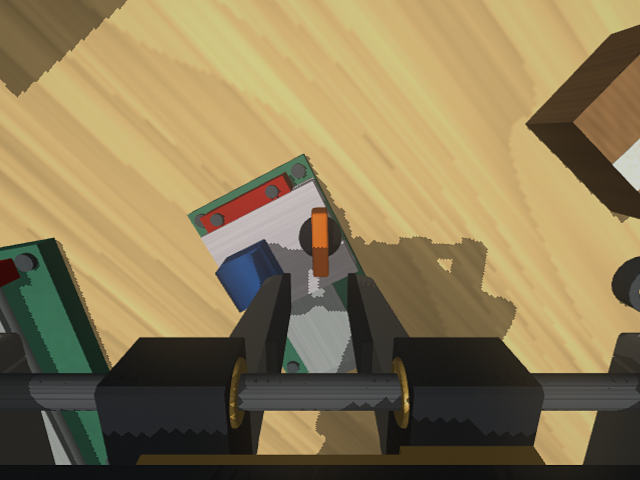

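The picture shows the carriage flush with the red stop (edge from (201,237) to (320,180)) and the knob held at its tight angle at (319,242). The gripper is clear of everything.

```bash
python3 -c "
from station import manip
print(manip.finish_job())"
```

```text
the job is handed in; nothing more can be done
None
```

I slid the carriage onto the smaller rail until it pressed home on the red stop at about 11 N, turned the clamp knob to about 0.3 N m over free turning (a little above the 0.2 aim), let go and handed the job in at about 25 s; the last picture shows the carriage still flush with the stop, and the carton, jar and bush were never touched.

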